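# Nudge the egg cup to the middle of its stand

### The arm

A 7-joint arm with a two-finger parallel gripper is mounted at the origin on a cart in front of the work surface, level with it; the furniture and walls round the work are solid. World frame = base frame: x ahead of the robot, y to its left, z up, the work surface at z = 0. Lengths are in m, angles in rad, forces in N, time in s.
With the tool pointing down it reaches from about 0.4 to 0.85 m from the base axis. Payload 10.4 kg.
Tool frame: the origin (TCP) lies where the fingers leave the gripper's body, on its centre line; the fingertips stand 70 mm ahead of it and the grasp point (between the pads) lies r.grip_depth ahead of it (r.grip_depth is the distance from the TCP to the grasp point, in m); z points along the fingers, y is the direction in which the jaws open and shut (so a half turn about z gives the same grasp; the last joint's range is limited). The gripper opens to 87 mm and grips with 3 to 60 N. Pads are 19 mm wide; open, the fingers measure 117 mm over their backs; the gripper's body (75 mm by 190 mm) begins 51 mm behind the grasp point.
Start: joints at [1.184, 0.332, -0.065, 1.46, 0.022, 1.35, -0.088], TCP at [0.222, -0.584, 0.292] pointing down, gripper open.
Joint ranges: [-2.6, 2.6], [-0.5, 2.12], [-1.47, 1.34], [0.16, 2.42], [-1.27, 4.41], [0.06, 2.06], [-2.6, 2.6]. Speed limits (rad/s): [2.22, 2.22, 2.79, 2.79, 3.14, 3.14, 3.14].

### API

Orientations are given as a unit quaternion [x, y, z, w].
In Python, from bench import monitor, viewer, workorder, nets, r gives the robot as it stands.
- The arm moves only by the tool drive_tool, never from a script. Its argument "plan" is a list of rows, each an object of numbers: "rx", "ry", "rz": the turn, a rotation vector about the tool's x, y, z in units of 360 degrees (1.0 is 360 degrees); "x", "y", "z": the shift along the tool's x, y, z in units of 1000 mm (1.0 is 1000 mm); "fingers": the opening, from 0 (shut) to 1 (fully open). In form: [{"rx": .., "ry": .., "rz": .., "x": .., "y": .., "z": .., "fingers": ..}, ...]. A call has 1 to 12 rows; each row is the pose to reach, as a shift and turn from the pose commanded when the call began, along the tool's axes at that moment, turning the shorter way round; what a row does not reach only later rows make up. A row lasts 1/8 s, in which the tool goes at most 62.5 mm and 10.7 degrees, less where a joint would pass 70% of its speed; a pose out of reach is approached as far as the arm can. A call with a number of a shift or a turn outside -1 to 1 is refused whole. A call with a gripper value outside its range is refused whole. The fingers move at their own pace and stop on an object; "squeeze" is the grip in N (left out, the last holds). Time passes only in rows, so rows that repeat a pose let the fingers close. It gives the time, the measured TCP pose, the force and the opening at its end, in the units of the state.
- monitor.read_state(): the state, without advancing time (a new reading comes with each control period).
- viewer.camera(name): name is "scene" or "top" or "wrist"; returns a dict with "color" (400x640x3 uint8, red, green, blue), "depth" (400x640 float32, m along the optical axis (not along the pixel's ray), 0 where there is no reading), "camera_matrix" (3x3 intrinsics, pixels), "xyz" and "rotation" of the camera in the world. Camera axes: x right, y down, z forward; pixel columns grow to the right and rows downward; lengths in m; the calibration is good to about 2 mm. A picture is of the moment at which its call begins.
- workorder.close_job(): hands the job in, once; it reports no verdict.
Trained networks look in the newest picture that a camera, given by its name, has taken for a name from the list of things; names that differ only in an ending like _2 or _b are one class to them, and where a whole thing is asked for, a point or a joint stands for the part that bears it (a point fixed in the world has none). Each returns a list of dicts, best first, with "confidence" (0 to 1); they miss things now and then, are a little off and sometimes report something else, mostly with a low value. They report only what shows in the picture. A call takes as long as a camera call. They do not tell look-alikes from the thing itself.
- nets.find_in(label, camera): "centre" ([x, y, z] in m, in world coordinates, good to about 4 mm: the middle of the surface that is visible of it).
- nets.regions_of(label, camera): "region" (400x640 bool, what is visible of it).
The state is a dict: "time": time; "joint_positions": joint angles; "joint_vel": joint speeds; "joint_torque": joint torques, N m; "ee_pos": TCP position; "eef_rot": TCP orientation; "ft_force": force on the tool from outside, world axes, zero at the start; "torque": the same for the moment, N m; "width": finger opening in m.
Only numpy, scipy, OpenCV 4.12 (cv2) and the standard library are available. Lean on these libraries where they do the work, as an engineer would, in place of code of your own. Each camera call takes 0.05 s, during which the arm holds its last target.

### The job

The egg cup has been put down close to the edge of its little wooden stand. Nudge it gently with the fingertips until it stands upright in the middle of the stand, its foot wholly on the blue round inlay, then move clear. Never pinch, lift, tip or knock off the egg cup, do not shift the stand, and leave the mug, the lemon and the garlic as they are.

Things in the scene. Friction and masses are not known exactly. Their poses are not given: they have to be found in the camera images.
- egg_cup: round white egg cup with a brown egg fast in it, 69 mm tall, 85 to 170 g. The cup is 48 mm across just above its foot, 46 mm at the rim 40 mm up; narrow foot 38 mm across (lowest 5 mm). Top-heavy: it slides when pushed lower than 20 mm above its foot and tips when pushed higher. Origin at the centre of its underside, z up. It starts on the stand, 18 to 29 mm off the middle, in any direction.
- stand: loose round footed stand of light wood, about 0.7 kg, 45 mm high; flat round top 110 mm across and 9 mm thick at the edge, on a narrow stem and a foot 86 mm across, standing on the worktop. A blue round inlay, 54 mm across and flush, marks the middle of the top. Origin at the centre of its underside.
- stand_top (a point): centre of the stand's flat top (the middle of the blue inlay), 45 mm above the worktop
- mug: bystander: white mug with dark dots, 82 x 114 x 91 mm with its handle; origin at the centre of its underside, left of the stand
- lemon: bystander: yellow lemon, 78 x 55 x 56 mm, lying on the worktop right of the stand; origin at the centre of its underside
- garlic: bystander: garlic bulb, 60 x 57 x 58 mm, on the worktop behind the stand; origin at the centre of its underside
Things that resemble listed ones, but are neither listed nor needed, are in the scene too. Leave any pink or purple look-alike of the egg_cup alone.

How it is judged:
At the end, for the whole second after the job is handed in: The egg cup stands upright and at rest on the stand's top, its centre within 8 mm of the middle (so its 38 mm foot is wholly on the 54 mm inlay); the stand is within 15 mm and the mug, lemon and garlic within 20 mm of where they were (horizontal distance between egg_cup and stand_top below 0.008 m and z of egg_cup in the frame of stand_top between -0.004 and 0.004 m and angle between egg_cup's own z axis and vertical below 0.1 rad and linear speed of egg_cup below 0.01 m/s and distance of stand from where it was at the start of the episode below 0.015 m and angle between stand's own z axis and vertical below 0.05 rad and distance of each of mug, lemon, garlic from where it was at the start of the episode below 0.02 m); the robot touches nothing.
It fails at once if the egg cup is tipped by more than about 17 degrees, or falls off the stand (angle between egg_cup's own z axis and vertical above 0.3 rad or z of egg_cup in the frame of stand_top below -0.01 m).
It fails at once if the egg cup is lifted more than 12 mm off the stand, or is taken between the fingers (z of egg_cup in the frame of stand_top above 0.012 m or (horizontal distance between egg_cup and the grasp point below 0.015 m and z of the grasp point in the frame of stand_top below 0.085 m and contact force between the fingers and egg_cup above 0.5 N)).
It fails at once if the egg cup is struck or squeezed with more than 12 N (contact force between the fingers and egg_cup above 12 N).
It fails at once if the stand is shifted by more than 15 mm (distance of stand from where it was at the start of the episode above 0.015 m).
It fails at once if the mug, the lemon or the garlic is moved by more than 20 mm (distance of any of mug, lemon, garlic from where it was at the start of the episode above 0.02 m).
It also fails if it takes over 48 s, if anything falls off the work surface, if the arm or the gripper's body presses on something with over 40 N, if the wrist force passes 120 N, or if a joint passes its speed limit or range.

## Working session

There is one attempt and no reset: what is moved stays moved. The work goes in short steps, Python scripts to look and compute and a tool call to move; the robot and the scene stay as the last step left them, time stands still between calls to the robot, and variables do not carry over. Pictures are saved under pics/ and viewed, and the job is handed in when it is done.

Besides the shell and the picture viewer there is one more tool, called after "Call:" in YAML: its name, and indented under it one key for each argument. drive_tool: Moves the arm, as the interface text tells. Its arguments: {"type":"object","properties":{"plan":{"type":"array","items":{"type":"object","properties":{"rx":{"type":"number","minimum":-1,"maximum":1},"ry":{"type":"number","minimum":-1,"maximum":1},"rz":{"type":"number","minimum":-1,"maximum":1},"x":{"type":"number","minimum":-1,"maximum":1},"y":{"type":"number","minimum":-1,"maximum":1},"z":{"type":"number","minimum":-1,"maximum":1},"fingers":{"type":"number"}}}},"squeeze":{"type":"number"}},"required":["plan"]}

```bash
mkdir -p pics; python3 - <<'E'
from bench import monitor, viewer, nets, r
import cv2, numpy as np
s=monitor.read_state(); print({k:np.round(v,4) for k,v in s.items()}, r.grip_depth)
for c in ["scene","top"]:
    d=viewer.camera(c); cv2.imwrite(f"pics/{c}0.png",d["color"][:,:,::-1]); print(c,d["camera_matrix"],d["xyz"],d["rotation"])
    for l in ["egg_cup","stand","mug","lemon","garlic"]:
        print(c,l,[(np.round(f["centre"],3),round(f["confidence"],2)) for f in nets.find_in(l,c)][:4])
E
```

```text
{'time': np.float64(0.0), 'joint_positions': array([ 1.1844,  0.3329, -0.0647,  1.461 ,  0.0216,  1.3499, -0.0885]), 'joint_vel': array([ 0.0002, -0.0015,  0.    ,  0.0006, -0.0003,  0.0013,  0.0008]), 'joint_torque': array([-6.00000e-04, -6.23259e+01,  2.44000e-02, -3.89885e+01,
       -6.13000e-02,  3.99000e-02,  1.00000e-04]), 'ee_pos': array([ 0.2223, -0.5838,  0.2914]), 'eef_rot': array([ 9.835e-01,  1.809e-01, -2.000e-04, -7.000e-04]), 'ft_force': array([-0.3967, -0.2734,  0.0477]), 'torque': array([-0.0023,  0.0506, -0.0122]), 'width': np.float64(0.0872)} 0.051
scene [[399.23755569   0.         313.0068874 ]
 [  0.         399.23755569 202.35295943]
 [  0.           0.           1.        ]] [-0.04748892  0.47443311  0.67852737] [-0.44464416  0.77887561 -0.38534002  0.21715761]
scene egg_cup [(array([0.659, 0.001, 0.036]), 0.69), (array([ 0.537, -0.123,  0.04 ]), 0.66), (array([0.468, 0.14 , 0.044]), 0.61)]
scene stand [(array([0.525, 0.009, 0.045]), 0.81), (array([0.506, 0.002, 0.084]), 0.57)]
scene mug [(array([0.518, 0.325, 0.065]), 0.78)]
scene lemon [(array([ 0.469, -0.241,  0.037]), 0.93)]
scene garlic [(array([0.78 , 0.147, 0.033]), 0.7)]
top [[488.49495022   0.         314.005022  ]
 [  0.         488.49495022 204.41417109]
 [  0.           0.           1.        ]] [0.47370381 0.04513277 1.32357607] [ 0.71572645 -0.69535963  0.04302222 -0.04857685]
top egg_cup [(array([ 0.518, -0.012,  0.101]), 0.86), (array([0.484, 0.127, 0.055]), 0.72), (array([ 0.541, -0.134,  0.06 ]), 0.67), (array([ 0.666, -0.006,  0.054]), 0.57)]
top stand [(array([ 0.545, -0.014,  0.046]), 0.93)]
top mug [(array([0.5  , 0.344, 0.035]), 0.7)]
top lemon [(array([ 0.487, -0.253,  0.046]), 0.78)]
top garlic []
```

View pics/scene0.png

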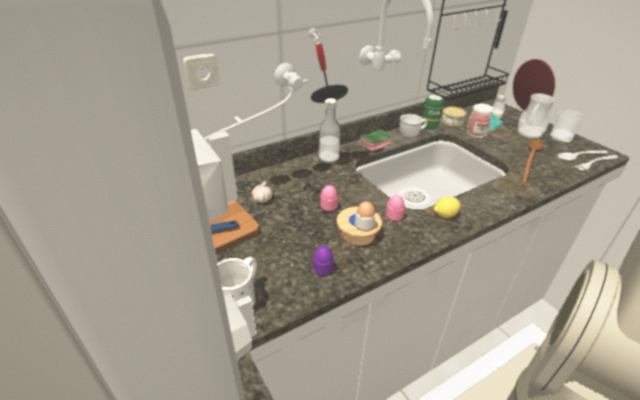

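View pics/top0.png

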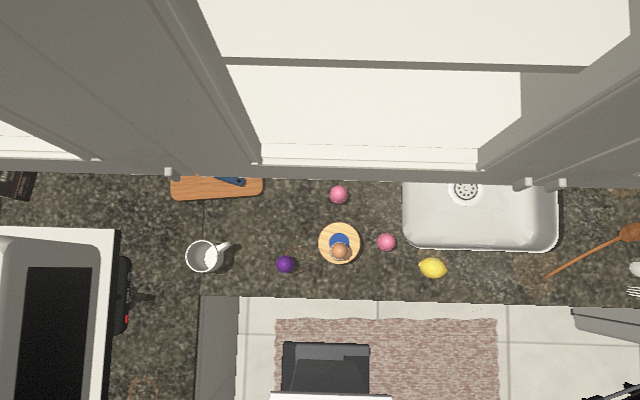

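```bash
cat > h.py <<'E'
from bench import monitor, viewer, nets, r
import cv2, numpy as np
from scipy.spatial.transform import Rotation as R
from scipy.optimize import least_squares
def cloud(d):
    K=d["camera_matrix"];z=d["depth"];v,u=np.indices(z.shape)
    p=np.stack([(u-K[0,2])/K[0,0]*z,(v-K[1,2])/K[1,1]*z,z],-1)
    M=d["rotation"];M=np.array(M); M=R.from_quat(M).as_matrix() if M.size==4 else M
    return p@M.T+np.array(d["xyz"])
def proj(d,P):
    M=R.from_quat(d["rotation"]).as_matrix();q=(np.atleast_2d(P)-d["xyz"])@M;K=d["camera_matrix"]
    return np.c_[q[:,0]/q[:,2]*K[0,0]+K[0,2],q[:,1]/q[:,2]*K[1,1]+K[1,2]]
def circ(p,rad=None):
    if rad: f=lambda c:np.hypot(p[:,0]-c[0],p[:,1]-c[1])-rad; x0=p[:,:2].mean(0)
    else: f=lambda c:np.hypot(p[:,0]-c[0],p[:,1]-c[1])-c[2]; x0=[*p[:,:2].mean(0),.03]
    return least_squares(f,x0,loss="soft_l1",f_scale=.001).x
def ray(d,uv,z):
    M=R.from_quat(d["rotation"]).as_matrix();K=d["camera_matrix"];uv=np.atleast_2d(uv).astype(float)
    q=np.c_[(uv[:,0]-K[0,2])/K[0,0],(uv[:,1]-K[1,2])/K[1,1],np.ones(len(uv))]@M.T
    return np.array(d["xyz"])+q*((z-d["xyz"][2])/q[:,2])[:,None]
E
python3 - <<'E'
from h import *
for c,(x0,y0,w,h) in {"top":(280,180,130,100),"scene":(300,170,120,90)}.items():
    d=viewer.camera(c);P=cloud(d);img=d["color"]
    cv2.imwrite(f"pics/{c}crop.png",cv2.resize(img[y0:y0+h,x0:x0+w,::-1],None,fx=6,fy=6,interpolation=cv2.INTER_CUBIC))
    near=np.hypot(P[...,0]-.54,P[...,1]+.012)<.08
    top=near&(abs(P[...,2]-.045)<.006); 
    print(c,"top pts",top.sum(),np.median(P[top],0), "wood mean z")
    hs=cv2.cvtColor(img,cv2.COLOR_RGB2HSV)
    blue=near&(hs[...,0]>100)&(hs[...,0]<130)&(hs[...,1]>120)&(abs(P[...,2]-.045)<.01)
    wood=near&(hs[...,0]>8)&(hs[...,0]<28)&(hs[...,1]>60)&(hs[...,2]>120)&(P[...,2]<.06)
    m=(top|blue).astype(np.uint8); cn=max(cv2.findContours(m,0,1)[0],key=cv2.contourArea)[:,0]
    hull=cv2.convexHull(cn)[:,0]
    Q=ray(d,hull,.045)
    print("stand circle free",circ(Q),"fixed",circ(Q,.055))
    if blue.any():
        b=max(cv2.findContours(blue.astype(np.uint8),0,1)[0],key=cv2.contourArea)[:,0]
        print("blue bbox",b.min(0),b.max(0),ray(d,[b.min(0),b.max(0)],.045))
    cup=near&(P[...,2]>.06)&(P[...,2]<.13); print("cup pts",cup.sum(),P[cup].min(0),P[cup].max(0),P[cup].mean(0))
    for z0,z1 in [(.05,.07),(.07,.085),(.085,.095),(.095,.105),(.105,.12)]:
        q=P[near&(P[...,2]>z0)&(P[...,2]<z1)]
        if len(q)>4: print(z0,len(q),circ(q))
E
```

```text
top top pts 1064 [ 0.54961839 -0.01017449  0.04470486] wood mean z
stand circle free [ 0.54135677 -0.01093823  0.05441602] fixed [ 0.54141667 -0.01082398]
blue bbox [330 233] [348 246] [[ 0.56594426  0.01356048  0.045     ]
 [ 0.53335605 -0.03423252  0.045     ]]
cup pts 268 [ 0.49592745 -0.0323384   0.06396013] [0.54134283 0.01311653 0.11738208] [ 0.51833174 -0.0090984   0.10031832]
0.05 44 [ 0.53720656 -0.01278137  0.04053855]
0.07 26 [ 0.51934242 -0.00996629  0.02245826]
0.085 35 [ 0.51949489 -0.01037013  0.02122515]
0.095 89 [ 0.51933172 -0.00997421  0.01757043]
0.105 111 [ 0.51911175 -0.00953722  0.01043388]
scene top pts 666 [0.53273221 0.00812976 0.04452204] wood mean z
stand circle free [ 0.53859034 -0.00836431  0.05569345] fixed [ 0.53863009 -0.00825449]
blue bbox [350 216] [353 222] [[ 5.66392873e-01 -4.66289049e-04  4.50000000e-02]
 [ 5.43637762e-01  6.45680307e-03  4.50000000e-02]]
cup pts 413 [ 0.49491678 -0.02701038  0.06010883] [0.53418972 0.01524846 0.11392551] [ 0.50939623 -0.00166902  0.08861632]
0.05 118 [ 0.51997236 -0.01056828  0.02338395]
0.07 111 [ 0.51978669 -0.01053841  0.02265256]
0.085 72 [ 0.5194676  -0.01050617  0.02065265]
0.095 89 [ 0.51864232 -0.01036789  0.01674705]
0.105 75 [ 0.51687969 -0.00876579  0.00884525]
```

View pics/topcrop.png

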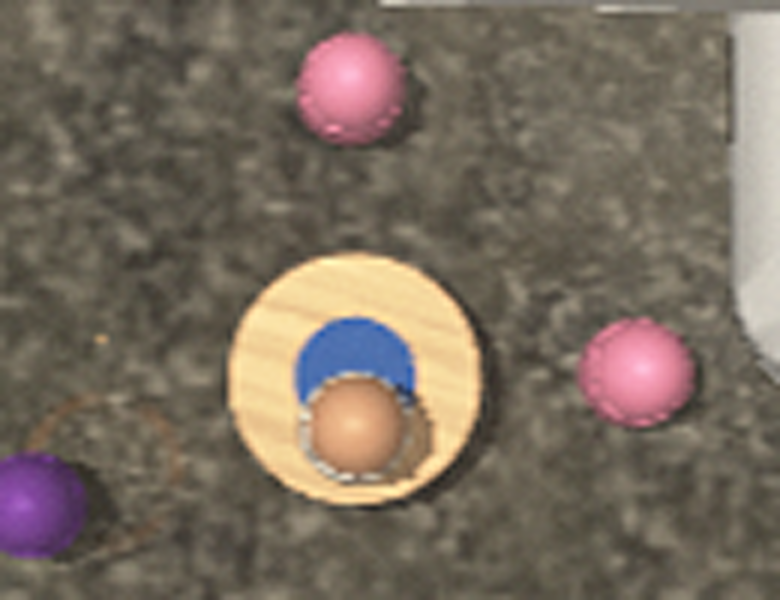

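View pics/scenecrop.png

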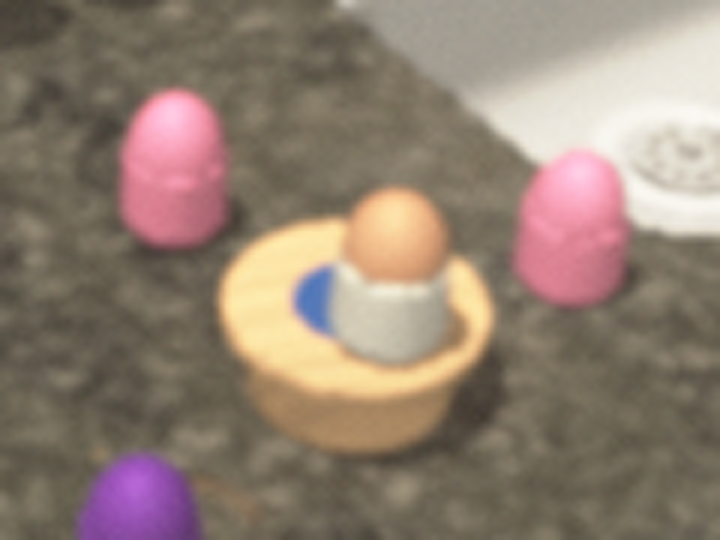

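The target is the white cup with the brown egg, at top px (340,251) and scene px (365,215). It is the only one standing on the stand. The look-alikes are pink at top px (339,195) and (387,242) and purple at (286,264), so I leave those alone. The cup is at about (0.5195, -0.010) and the stand's middle at about (0.540, -0.010), so it needs a push of about 21 mm in +x. I'll use two slightly open fingertips as a cradle.

Call:
drive_tool:
  plan:
    - {"x": 0.042, "y": -0.045, "z": 0.0, "rz": 0.01, "fingers": 0.276}
    - {"x": 0.084, "y": -0.09, "z": 0.0, "rz": 0.02, "fingers": 0.276}
    - {"x": 0.125, "y": -0.136, "z": 0.0, "rz": 0.03, "fingers": 0.276}
    - {"x": 0.167, "y": -0.182, "z": 0.0, "rz": 0.04, "fingers": 0.276}
    - {"x": 0.208, "y": -0.227, "z": 0.0, "rz": 0.05, "fingers": 0.276}
    - {"x": 0.25, "y": -0.273, "z": 0.0, "rz": 0.058, "fingers": 0.276}
    - {"x": 0.292, "y": -0.318, "z": 0.01, "rz": 0.058, "fingers": 0.276}
    - {"x": 0.333, "y": -0.364, "z": 0.02, "rz": 0.058, "fingers": 0.276}
    - {"x": 0.375, "y": -0.409, "z": 0.03, "rz": 0.058, "fingers": 0.276}
    - {"x": 0.417, "y": -0.455, "z": 0.04, "rz": 0.058, "fingers": 0.276}
    - {"x": 0.417, "y": -0.455, "z": 0.04, "rz": 0.058, "fingers": 0.276}
    - {"x": 0.417, "y": -0.455, "z": 0.04, "rz": 0.058, "fingers": 0.276}

```text
validation failed for argument at $.pl...
```

```bash
python3 - <<'E'
from h import *
s=monitor.read_state(); print(s["time"],s["ee_pos"],R.from_quat(s["eef_rot"]).as_matrix().round(4),s["width"],s["ft_force"])
for c in ["wrist","scene"]:
    d=viewer.camera(c); cv2.imwrite(f"pics/{c}1.png",d["color"][:,:,::-1])
E
```

```text
0.7 [ 0.22239984 -0.5841018   0.29226198] [[ 9.346e-01  3.558e-01  1.000e-04]
 [ 3.558e-01 -9.346e-01 -1.000e-04]
 [ 0.000e+00  1.000e-04 -1.000e+00]] 0.08719388626065593 [-0.13539214  0.01249011 -0.07115271]
```

View pics/wrist1.png

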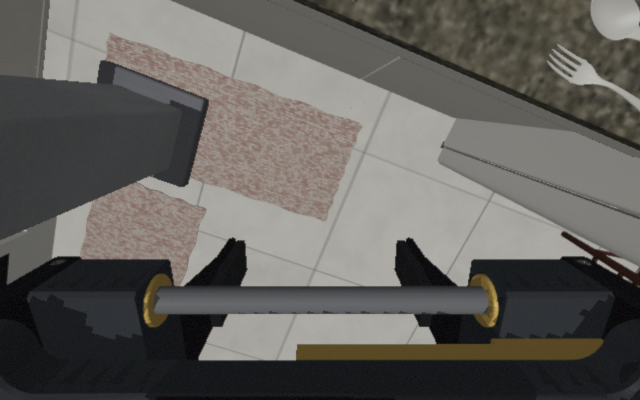

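View pics/scene1.png

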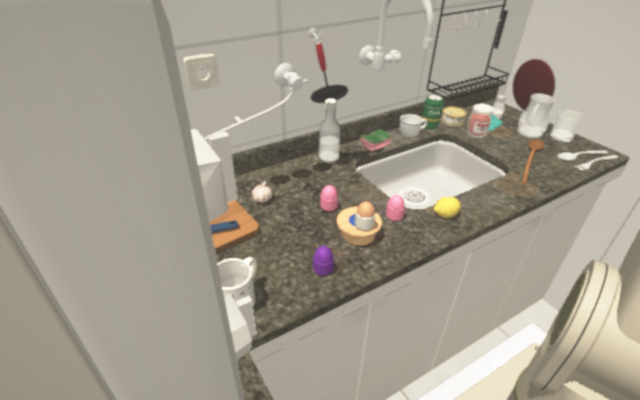

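The call was refused and the arm hasn't moved. The message is cut off, so I can't tell which value it rejected. I'll retry with one row that has every key filled in.

Call:
drive_tool:
  plan:
    - {"rx": 0, "ry": 0, "rz": 0.01, "x": 0.042, "y": -0.045, "z": 0, "fingers": 0.28}

```text
time: 0.92
ee_pos: [0.2434, -0.529, 0.2912]
eef_rot: [0.989, 0.146, -0.001, -0.0]
ft_force: [2.3, 1.2, 1.2]
width: 0.0824
```

Call:
drive_tool:
  plan:
    - {"rx": 0, "ry": 0, "rz": 0.01, "x": 0.035, "y": -0.043, "z": 0, "fingers": 0.28}
    - {"rx": 0, "ry": 0, "rz": 0.02, "x": 0.07, "y": -0.087, "z": 0, "fingers": 0.28}
    - {"rx": 0, "ry": 0, "rz": 0.03, "x": 0.104, "y": -0.13, "z": 0, "fingers": 0.28}
    - {"rx": 0, "ry": 0, "rz": 0.04, "x": 0.139, "y": -0.173, "z": 0, "fingers": 0.28}
    - {"rx": 0, "ry": 0, "rz": 0.048, "x": 0.174, "y": -0.216, "z": 0, "fingers": 0.28}
    - {"rx": 0, "ry": 0, "rz": 0.048, "x": 0.209, "y": -0.26, "z": 0.01, "fingers": 0.28}
    - {"rx": 0, "ry": 0, "rz": 0.048, "x": 0.244, "y": -0.303, "z": 0.02, "fingers": 0.28}
    - {"rx": 0, "ry": 0, "rz": 0.048, "x": 0.278, "y": -0.346, "z": 0.03, "fingers": 0.28}
    - {"rx": 0, "ry": 0, "rz": 0.048, "x": 0.313, "y": -0.389, "z": 0.04, "fingers": 0.28}
    - {"rx": 0, "ry": 0, "rz": 0.048, "x": 0.348, "y": -0.433, "z": 0.04, "fingers": 0.28}
    - {"rx": 0, "ry": 0, "rz": 0.048, "x": 0.348, "y": -0.433, "z": 0.04, "fingers": 0.28}
    - {"rx": 0, "ry": 0, "rz": 0.048, "x": 0.348, "y": -0.433, "z": 0.04, "fingers": 0.28}

```text
time: 2.42
ee_pos: [0.4496, -0.0107, 0.2522]
eef_rot: [1.0, -0.0, -0.0, 0.0]
ft_force: [0.1, -1.2, -0.6]
width: 0.0241
```

```bash
python3 - <<'E'
from h import *
s=monitor.read_state(); print(s["time"],s["ee_pos"],R.from_quat(s["eef_rot"]).as_matrix().round(4),s["width"],s["ft_force"])
d=viewer.camera("wrist"); cv2.imwrite(f"pics/wrist2.png",d["color"][:,:,::-1])
E
```

```text
2.425 [ 0.44955004 -0.01074881  0.25222149] [[ 1.e+00 -5.e-04 -1.e-04]
 [-5.e-04 -1.e+00 -3.e-04]
 [-1.e-04  3.e-04 -1.e+00]] 0.024107705222035973 [ 0.07018466 -1.24896917 -0.63516851]
```

View pics/wrist2.png

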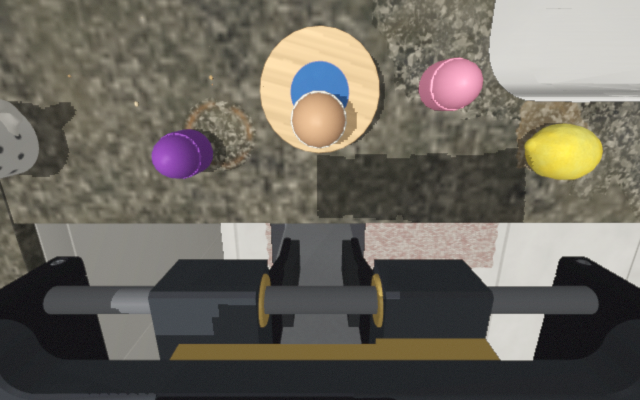

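Call:
drive_tool:
  plan:
    - {"rx": 0, "ry": 0.007, "rz": 0, "x": 0, "y": 0, "z": 0.03, "fingers": 0.28}
    - {"rx": 0, "ry": 0.014, "rz": 0, "x": 0, "y": 0, "z": 0.06, "fingers": 0.28}
    - {"rx": 0, "ry": 0.014, "rz": 0, "x": 0, "y": 0, "z": 0.09, "fingers": 0.28}
    - {"rx": 0, "ry": 0.014, "rz": 0, "x": 0, "y": 0, "z": 0.115, "fingers": 0.28}
    - {"rx": 0, "ry": 0.014, "rz": 0, "x": 0, "y": 0, "z": 0.13, "fingers": 0.28}
    - {"rx": 0, "ry": 0.014, "rz": 0, "x": 0, "y": 0, "z": 0.13, "fingers": 0.28}
    - {"rx": 0, "ry": 0.014, "rz": 0, "x": 0, "y": 0, "z": 0.13, "fingers": 0.28}

```text
time: 3.35
ee_pos: [0.4502, -0.0107, 0.1231]
eef_rot: [0.999, -0.001, 0.045, 0.0]
ft_force: [0.7, 0.6, -0.1]
width: 0.0242
```

```bash
python3 - <<'E'
from h import *
s=monitor.read_state(); print(s["time"],s["ee_pos"],R.from_quat(s["eef_rot"]).as_matrix().round(4),s["width"],s["ft_force"])
M=R.from_quat(s["eef_rot"]).as_matrix();print("tip",s["ee_pos"]+.07*M[:,2],"front",s["ee_pos"]+M@[.0095,0,.07])
d=viewer.camera("scene"); cv2.imwrite(f"pics/scene3.png",cv2.resize(d["color"][140:280,260:460,::-1],None,fx=4,fy=4,interpolation=cv2.INTER_CUBIC))
E
```

```text
3.35 [ 0.45020981 -0.01066394  0.12310028] [[ 9.96e-01 -1.10e-03  8.91e-02]
 [-1.10e-03 -1.00e+00 -4.00e-04]
 [ 8.91e-02  3.00e-04 -9.96e-01]] 0.02424358974830452 [ 0.68790388  0.59316262 -0.13782274]
tip [ 0.45644652 -0.01069079  0.05337867] front [ 0.46590873 -0.01070089  0.05422509]
```

View pics/scene3.png

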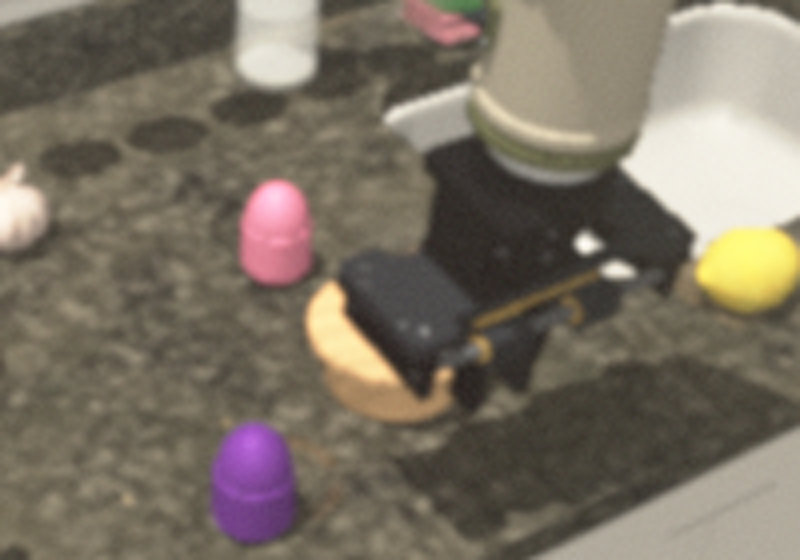

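Call:
drive_tool:
  plan:
    - {"rx": 0, "ry": 0, "rz": 0, "x": 0.01, "y": 0, "z": 0.002, "fingers": 0.28}
    - {"rx": 0, "ry": 0, "rz": 0, "x": 0.018, "y": 0, "z": 0.003, "fingers": 0.28}
    - {"rx": 0, "ry": 0, "rz": 0, "x": 0.024, "y": 0, "z": 0.0035, "fingers": 0.28}
    - {"rx": 0, "ry": 0, "rz": 0, "x": 0.027, "y": 0, "z": 0.004, "fingers": 0.28}
    - {"rx": 0, "ry": 0, "rz": 0, "x": 0.029, "y": 0, "z": 0.004, "fingers": 0.28}
    - {"rx": 0, "ry": 0, "rz": 0, "x": 0.031, "y": 0, "z": 0.004, "fingers": 0.28}
    - {"rx": 0, "ry": 0, "rz": 0, "x": 0.033, "y": 0, "z": 0.0045, "fingers": 0.28}
    - {"rx": 0, "ry": 0, "rz": 0, "x": 0.035, "y": 0, "z": 0.0045, "fingers": 0.28}
    - {"rx": 0, "ry": 0, "rz": 0, "x": 0.037, "y": 0, "z": 0.005, "fingers": 0.28}
    - {"rx": 0, "ry": 0, "rz": 0, "x": 0.039, "y": 0, "z": 0.005, "fingers": 0.28}
    - {"rx": 0, "ry": 0, "rz": 0, "x": 0.041, "y": 0, "z": 0.005, "fingers": 0.28}
    - {"rx": 0, "ry": 0, "rz": 0, "x": 0.042, "y": 0, "z": 0.005, "fingers": 0.28}

```text
time: 4.9
ee_pos: [0.492, -0.0105, 0.1209]
eef_rot: [0.999, -0.0, 0.044, 0.0]
ft_force: [-0.2, 0.7, 0.3]
width: 0.0242
```

```bash
cat > look.py <<'E'
import sys
from h import *
n=sys.argv[1]
s=monitor.read_state(); print(s["time"],s["ee_pos"],s["width"],s["ft_force"])
M=R.from_quat(s["eef_rot"]).as_matrix();print("tip",s["ee_pos"]+.07*M[:,2],"front",s["ee_pos"]+M@[.0095,0,.07])
ims=[]
for c,(x,y,w,h) in {"scene":(290,160,130,100),"wrist":(200,0,260,200),"top":(280,180,130,100)}.items():
    d=viewer.camera(c);f=780//w//2*1.0
    ims.append(cv2.resize(d["color"][y:y+h,x:x+w,::-1],(390,300),interpolation=cv2.INTER_CUBIC))
    P=cloud(d);near=np.hypot(P[...,0]-.54,P[...,1]+.01)<.05
    hs=cv2.cvtColor(d["color"],cv2.COLOR_RGB2HSV)
    egg=near&(hs[...,0]<18)&(hs[...,1]>90)&(P[...,2]>.088)&(P[...,2]<.12)
    if egg.sum()>30:
        # sphere-free: circle fit in slices
        for a,b in [(.09,.1),(.1,.11)]:
            q=P[egg&(P[...,2]>a)&(P[...,2]<b)]
            if len(q)>15: print(c,"egg slice",a,len(q),circ(q).round(4))
cv2.imwrite(f"pics/look{n}.png",np.vstack([np.hstack(ims[:2]),np.hstack([ims[2],ims[2]*0])])[:600,:780])
E
python3 look.py 4
```

```text
4.9 [ 0.49204998 -0.01046172  0.12093286] 0.024201330238982726 [-0.19577101  0.65309902  0.29961472]
tip [ 0.49819976 -0.01046864  0.05120352] front [ 0.50766303 -0.01047455  0.05203814]
wrist egg slice 0.09 1196 [ 0.5292 -0.0111  0.0193]
wrist egg slice 0.1 3299 [ 0.5293 -0.0111  0.0147]
top egg slice 0.09 16 [ 0.5271 -0.0112  0.0183]
top egg slice 0.1 49 [ 0.5259 -0.0125  0.0145]
```

View pics/look4.png

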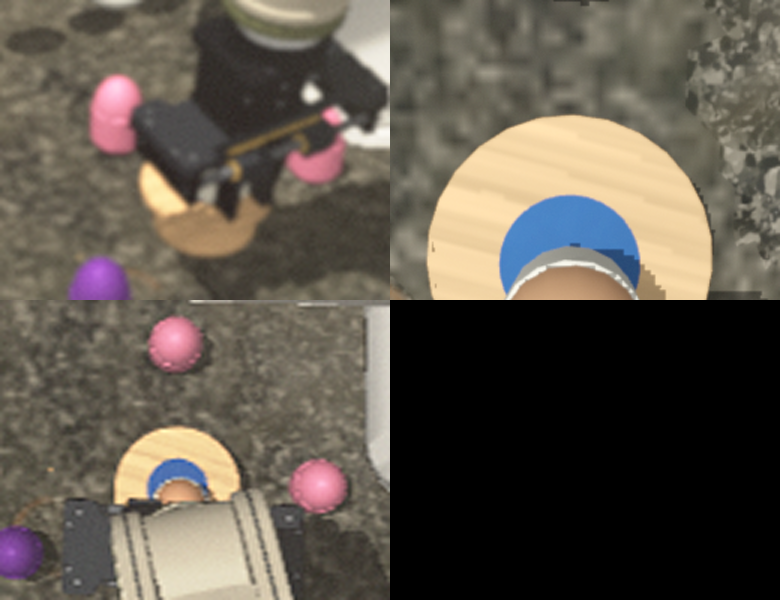

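The top-right panel shows the cup upright and sliding onto the inlay. It has moved about 9 mm. Next I measure the stand's middle with the wrist camera.

```bash
cat > st.py <<'E'
from h import *
d=viewer.camera("wrist");P=cloud(d);hs=cv2.cvtColor(d["color"],cv2.COLOR_RGB2HSV)
near=np.hypot(P[...,0]-.54,P[...,1]+.01)<.07
top=near&(abs(P[...,2]-.045)<.005)
blue=top&(hs[...,0]>100)&(hs[...,0]<130)&(hs[...,1]>100)
print("z",np.median(P[top][:,2]))
for nm,m,rad in [("stand",top,.055),("blue",blue,.027)]:
    q=P[m]
    ang=np.arctan2(q[:,1]+.0105,q[:,0]-.541); rr=np.hypot(q[:,1]+.0105,q[:,0]-.541)
    o=[]
    for a in np.arange(-1.2,1.21,.05):
        k=abs(ang-a)<.025
        if k.sum()>3:
            i=np.where(k)[0]; o.append(q[i[np.argsort(rr[i])[-1]]])
    o=np.array(o); print(nm,len(o),"free",circ(o).round(4),"fixed",circ(o,rad).round(4))
E
python3 st.py
```

```text
z 0.04575015224405715
stand 49 free [ 0.5436 -0.0105  0.0545] fixed [ 0.543  -0.0105]
blue 49 free [ 0.5434 -0.0104  0.0263] fixed [ 0.5425 -0.0104]
```

Call:
drive_tool:
  plan:
    - {"rx": 0, "ry": 0, "rz": 0, "x": 0.002, "y": 0, "z": 0, "fingers": 0.28}
    - {"rx": 0, "ry": 0, "rz": 0, "x": 0.004, "y": 0, "z": 0, "fingers": 0.28}
    - {"rx": 0, "ry": 0, "rz": 0, "x": 0.006, "y": 0, "z": 0.0005, "fingers": 0.28}
    - {"rx": 0, "ry": 0, "rz": 0, "x": 0.008, "y": 0, "z": 0.0005, "fingers": 0.28}
    - {"rx": 0, "ry": 0, "rz": 0, "x": 0.01, "y": 0, "z": 0.001, "fingers": 0.28}
    - {"rx": 0, "ry": 0, "rz": 0, "x": 0.0115, "y": 0, "z": 0.001, "fingers": 0.28}
    - {"rx": 0, "ry": 0, "rz": 0, "x": 0.0125, "y": 0, "z": 0.001, "fingers": 0.28}
    - {"rx": 0, "ry": 0, "rz": 0, "x": 0.0125, "y": 0, "z": 0.001, "fingers": 0.28}

```text
time: 6.1
ee_pos: [0.5045, -0.0104, 0.1211]
eef_rot: [0.999, -0.0, 0.044, 0.0]
ft_force: [-0.0, 1.2, 0.2]
width: 0.0241
```

```bash
python3 look.py 5; python3 st.py
```

```text
6.1 [ 0.50454381 -0.01041926  0.12106108] 0.024068017375560156 [-0.01245987  1.15685762  0.22098151]
tip [ 0.51070197 -0.01042224  0.05133248] front [ 0.52016513 -0.01042752  0.05216823]
wrist egg slice 0.09 1167 [ 0.5415 -0.0111  0.0193]
wrist egg slice 0.1 3386 [ 0.5416 -0.0111  0.0146]
top egg slice 0.1 41 [ 0.5413 -0.0109  0.0129]
z 0.04571792381115036
stand 49 free [ 0.5436 -0.0104  0.0545] fixed [ 0.543  -0.0104]
blue 49 free [ 0.5433 -0.0104  0.0264] fixed [ 0.5425 -0.0104]
```

View pics/look5.png

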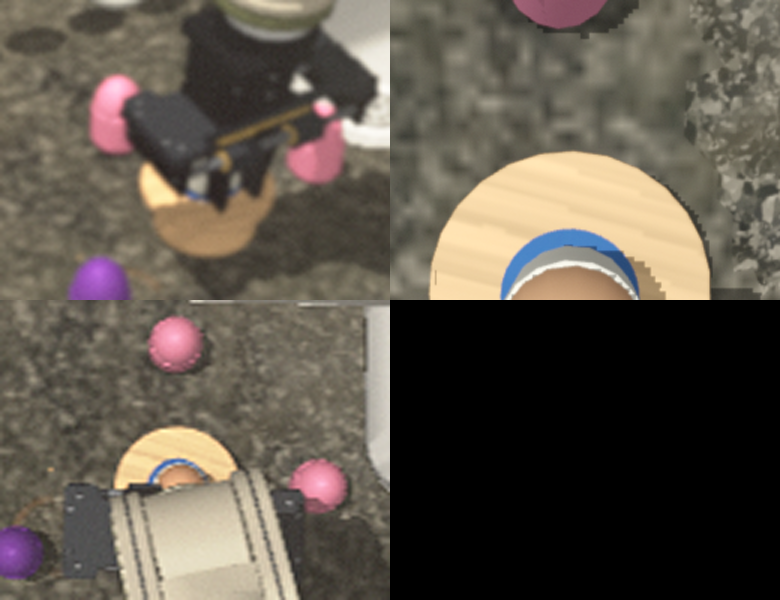

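The cup is within about 2 mm of the middle. I back straight out, rise, and check.

Call:
drive_tool:
  plan:
    - {"rx": 0, "ry": 0, "rz": 0, "x": -0.004, "y": 0, "z": -0.0005, "fingers": 0.28}
    - {"rx": 0, "ry": 0, "rz": 0, "x": -0.012, "y": 0, "z": -0.001, "fingers": 0.28}
    - {"rx": 0, "ry": 0, "rz": 0, "x": -0.03, "y": 0, "z": -0.003, "fingers": 0.28}
    - {"rx": 0, "ry": 0, "rz": 0, "x": -0.055, "y": 0, "z": -0.005, "fingers": 0.28}
    - {"rx": 0, "ry": 0, "rz": 0, "x": -0.075, "y": 0, "z": -0.01, "fingers": 0.28}
    - {"rx": 0, "ry": 0, "rz": 0, "x": -0.075, "y": 0, "z": -0.05, "fingers": 0.28}
    - {"rx": 0, "ry": 0, "rz": 0, "x": -0.075, "y": 0, "z": -0.1, "fingers": 0.28}
    - {"rx": 0, "ry": 0, "rz": 0, "x": -0.075, "y": 0, "z": -0.15, "fingers": 0.28}
    - {"rx": 0, "ry": 0, "rz": 0, "x": -0.075, "y": 0.05, "z": -0.17, "fingers": 0.28}
    - {"rx": 0, "ry": 0, "rz": 0, "x": -0.075, "y": 0.1, "z": -0.17, "fingers": 0.28}
    - {"rx": 0, "ry": 0, "rz": 0, "x": -0.075, "y": 0.15, "z": -0.17, "fingers": 0.28}
    - {"rx": 0, "ry": 0, "rz": 0, "x": -0.075, "y": 0.15, "z": -0.17, "fingers": 0.28}

```text
time: 7.8
ee_pos: [0.4136, -0.1635, 0.2834]
eef_rot: [0.999, -0.003, 0.044, 0.0]
ft_force: [-0.1, 0.5, -0.9]
width: 0.0242
```

```bash
python3 look.py 6; python3 - <<'E'
from h import *
for c in ["top","scene"]:
    d=viewer.camera(c);P=cloud(d)
    near=np.hypot(P[...,0]-.54,P[...,1]+.012)<.08
    top=near&(abs(P[...,2]-.045)<.006)
    cn=max(cv2.findContours(top.astype(np.uint8),0,1)[0],key=cv2.contourArea)[:,0]
    Q=ray(d,cv2.convexHull(cn)[:,0],.045); print(c,"stand",circ(Q,.055).round(4))
    for z0,z1 in [(.055,.07),(.07,.085),(.085,.095),(.095,.105)]:
        q=P[near&(P[...,2]>z0)&(P[...,2]<z1)]
        if len(q)>10: print(z0,len(q),circ(q).round(4))
    for l in ["mug","lemon","garlic"]:
        print(l,[np.round(f["centre"],3) for f in nets.find_in(l,c)][:1])
E
```

```text
7.8 [ 0.4135813  -0.16347431  0.2833872 ] 0.024175435791722318 [-0.12566673  0.52092547 -0.93740857]
tip [ 0.41969952 -0.16349996  0.2136551 ] front [ 0.42916298 -0.16355907  0.21448543]
scene egg slice 0.09 75 [ 0.5391 -0.0121  0.0192]
scene egg slice 0.1 68 [ 0.5385 -0.0107  0.0143]
wrist egg slice 0.09 483 [ 0.5406 -0.0118  0.0194]
wrist egg slice 0.1 938 [ 0.5405 -0.0122  0.0146]
top egg slice 0.09 49 [ 0.5391 -0.011   0.0185]
top egg slice 0.1 92 [ 0.5391 -0.0115  0.0142]
top stand [ 0.5414 -0.0108]
0.07 22 [ 0.5388 -0.0115  0.0226]
0.085 42 [ 0.539  -0.0116  0.0213]
0.095 89 [ 0.539  -0.0114  0.0177]
mug [array([0.499, 0.342, 0.034])]
lemon [array([ 0.485, -0.254,  0.046])]
garlic []
scene stand [ 0.5383 -0.0079]
0.055 100 [ 0.5397 -0.012   0.0234]
0.07 103 [ 0.5396 -0.0125  0.0228]
0.085 72 [ 0.5398 -0.0124  0.0209]
0.095 85 [ 0.5387 -0.0117  0.0169]
mug [array([0.519, 0.32 , 0.066])]
lemon [array([ 0.474, -0.244,  0.038])]
garlic [array([0.779, 0.143, 0.034])]
```

View pics/look6.png

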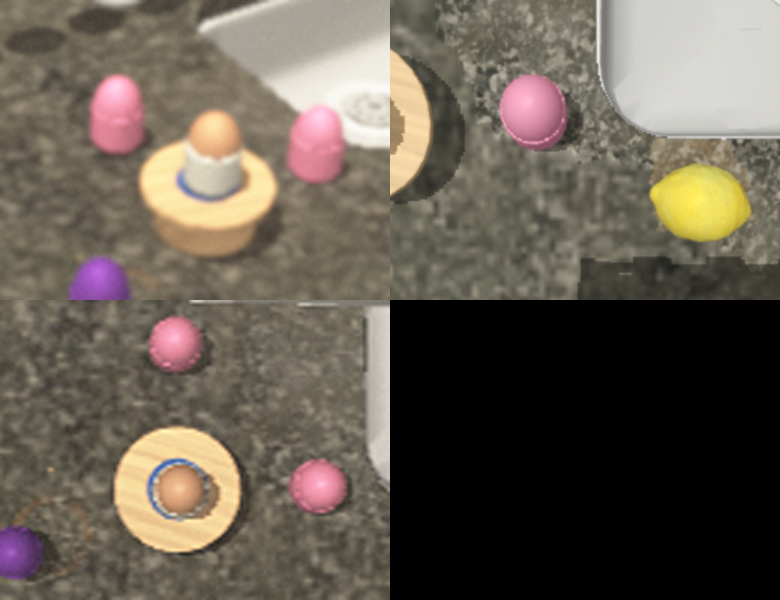

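The cup stands upright about 2.5 mm off the middle by the top camera (scene camera at most about 4 mm). A ring of blue shows around it, and the stand and bystanders haven't moved.

```bash
python3 -c "
from bench import workorder
print(workorder.close_job())"
```

```text
the job is handed in; nothing more can be done
None
```

I nudged the egg cup about 20 mm in +x with two slightly open fingertips, roughly 7 mm above its foot. Then I backed straight out, lifted the arm clear, and handed the job in at about 8 s of robot time.

**Cup:** it is upright on the inlay. It is about 2.5 mm from the stand's middle by the top camera, inside the 8 mm limit. The scene camera put it about 4 mm off, but it sees the stand at a slant, so I trust it less.

**Stand:** its fitted position is unchanged to within 0.5 mm.

**Bystanders:** the networks' readings of the mug and lemon agree with the start to within about 6 mm. The garlic was seen only by the scene camera, also within 4 mm; the top camera didn't find it either time. The pink and purple look-alikes were left alone.

**Force:** the wrist force read no more than about 1 N at the end of each push.

**Failed step:** the first move call was refused by the interface with a cut-off message, and nothing moved. I then sent full rows, which were accepted.

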